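# Dock the hallway torch in its sprung V cradle

## Robot

A 6-joint arm with a two-finger parallel gripper is mounted at the origin on the work surface. World frame = base frame: x ahead of the robot, y to its left, z up, the work surface at z = 0. Lengths are in m, angles in rad, forces in N, time in s.
With the tool pointing down it reaches from about 0.325 to 0.775 m from the base axis. Payload 5.5 kg.
Tool frame: the origin (TCP) lies between the finger pads; the fingertips stand 19 mm ahead of it and the grasp point (between the pads) is the TCP; x points along the fingers, z is the direction in which the jaws open and shut, and the axes are right-handed (so a half turn about x gives the same grasp; the last joint's range is limited). The gripper opens to 88 mm and grips with 3 to 60 N. Pads are 20 mm wide; open, the fingers measure 115 mm over their backs; the gripper's body (75 mm by 178 mm) begins 61 mm behind the grasp point.
Start: joints at [-1.202, 0.091, 1.231, -0, 1.82, -0.057], TCP at [0.248, -0.546, 0.242] pointing down, gripper open.
Joint ranges: [-2.87, 2.87], [-0.86, 2.18], [0.17, 2.46], [-1.51, 4.65], [0.06, 2.69], [-2.65, 2.65]. Speed limits (rad/s): [2.57, 2.57, 3.01, 3.14, 3.14, 3.14].

## Interface

Orientations are given as a unit quaternion [x, y, z, w].
In Python, from rig import arm gives the robot as it stands.
- The arm moves only by the tool send_rows, never from a script. Its argument "motion" is a list of rows, each a list of 3 entries, a list of its own where there are three numbers: the shift along the world's x, y, z each as a share of 40 cm, from -1 to 1, then the turn, a rotation vector about the world's x, y, z each as a share of 1.5 rad, from -1 to 1, then the closure, from -1 (fully open) to 1 (shut), so that 0 is half open. A call has 1 to 10 rows; each row shifts and turns the commanded pose from where the row before left it; what a row does not reach is not made up. A row lasts 1/12 s, in which the tool goes at most 41.7 mm and 7.16 degrees, less where a joint would pass 70% of its speed; a pose out of reach is approached as far as the arm can. A call with a number of a shift or a turn outside -1 to 1 is refused whole. A call with a gripper value outside its range is refused whole. The fingers move at their own pace and stop on an object; "force" is the grip in N (left out, the last holds). Time passes only in rows, so rows that do not move let the fingers close. It gives the time, the measured TCP pose, the force and the opening at its end, in the units of the state.
- arm.read_state(): the state, without advancing time (a new reading comes with each control period).
- arm.get_image(name): name is "scene" or "side" or "wrist"; returns (picture, depth): 420x560x3 uint8, red, green, blue; 420x560 float32, m along the optical axis (not along the pixel's ray), 0 where there is no reading.
- arm.camera_model(name): a dict with "K" (3x3 intrinsics, pixels), "T" (4x4, takes a point from camera to world coordinates); the wrist camera has in their place "hand_eye" (4x4, takes a point from camera to tool coordinates, whose origin is the TCP and whose axes are the tool frame's). Camera axes: x right, y up, looking along -z (the intrinsics and any distortion apply to the point x, -y, -z); pixel columns grow to the right and rows downward; lengths in m; the calibration is good to about 2 mm. A picture is of the moment at which its call begins: read the wrist's pose just before it. camera_model takes no time and is no camera call.
- arm.sign_off(): hands the job in, once; it reports no verdict.
The state is a dict: "time": time; "joints": joint angles; "joint_vel": joint speeds; "joint_torque": joint torques, N m; "tool_pos": TCP position; "eef_rot": TCP orientation; "contact_force": force on the tool from outside, world axes, zero at the start; "torque": the same for the moment, N m; "opening": finger opening in m.
Only numpy, scipy, OpenCV 4.12 (cv2) and the standard library are available. Lean on these libraries where they do the work, as an engineer would, in place of code of your own. Each camera call takes 0.05 s, during which the arm holds its last target.

## Task

Put the torch back on its charger: lower it gently into the white V bed, just short of the orange hood and with its tail towards it, so that it centres itself. Then, still holding it, press the bed down and slide the torch in under the hood until its tail butts on the end stop; keep a light but definite push (about 10 N) on the stop for a second to seat the contacts, never over 15 N, and let go so that the bed clamps it up under the hood. Leave the paperweight, coaster and keys where they are.

Things in the scene. Friction and masses are not known exactly. Their poses are not given: they have to be found in the camera images.
- torch_mid (a point): Middle of the torch's round blue barrel (34 mm diameter, 150 mm long), on its axis, 17 mm above the shelf as it lies. Grasp here, across, from above. Own x points along the barrel to the flat tail; z up as it lies. 75 to 111 mm behind is the black square head, 34 x 34 mm, whose flat stops it rolling. About 0.25 kg, balance point 10 mm from here towards the head.
- torch_tail (a point): Centre of the torch's flat tail face, on the barrel axis, 75 mm from torch_mid; own x points out of the tail, as at torch_mid. In the finished position it is 70 mm along x from v_axis, and 3 mm below it.
- cradle: Charging cradle fixed to the shelf, black base 164 x 76 x 12 mm; origin at shelf height below the V axis, x along the V to the end stop, z up. Lower the torch with its barrel middle at about x = -35 mm (tail at 40 mm); finished, the barrel middle is at x = -5 mm (tail at 70 mm), the head staying out beyond x = -76 mm.
- v_axis (a point): Where the barrel's axis runs when the torch rests in the V with the bed up: 50 mm above the cradle's origin; axes as the cradle's; fixed. The bed sinks 5 mm at most: about 4 N starts it (a resting torch does not), each further mm takes 1.5 N: 8.5 N at 3 mm, 11.5 N at the hard bottom, rigid beyond. The torch clears the hood only when pressed down over 3 mm.
- hood: Orange hood of the cradle, a fixed roof 30 x 36 x 6 mm at the stop end; origin and axes are the cradle's. It covers x = 50 to 80 mm, underside at z = 64 mm: a barrel on the raised bed stands 3 mm too high to pass below it. Once let go under it, the torch is pressed up against it by the bed with about 6 N.
- stop: Grey rigid end wall of the cradle, 10 x 44 x 52 mm, below the outer end of the hood; its origin and axes are the cradle's. Its face towards the torch is at x = 70 mm. Push on it with about 10 N for a second, on top of the few N of sliding drag; under 5 N does not seat the contacts, over 16 N breaks them, and so does ramming the hood as hard.
- bed: The white sprung V bed; origin and axes are the cradle's while it is up. Two V pads (90 degrees, catching about 9 mm either side) at x = -76 to -54 and x = 30 to 64 mm, open between for the fingers: only a bar 28 mm wide there, top at z = 23 mm (18 when fully down). Slippery, friction about 0.25. Press it down with less than 18 N.
- torch: The torch; origin below torch_mid on the underside of the barrel; axes as torch_mid.
- paperweight_c (a point): Green glass paperweight, 68 mm across, 45 mm high; its middle. Bystander.
- coaster_c (a point): Hard red silicone coaster, 96 mm across, 6 mm thick; its middle. Bystander.
- key_a_c (a point): Flat brass key, about 60 x 24 x 4 mm; near its middle. Bystander.
- key_b_c (a point): A second such brass key. Bystander.
Things that resemble listed ones, but are neither listed nor needed, are in the scene too. Of the things that look like the torch, take the one that is farthest from the robot's base at the start. Leave any blue or turquoise look-alike of the cradle alone.

How it is judged:
By the outcome, as a careful person would: the job done as asked, in the order asked, and still so for the second after the job is handed in, with the robot touching nothing.
It also fails if it takes over 72 s, if anything falls off the work surface, if the arm or the gripper's body presses on something with over 40 N, if the wrist force passes 120 N, or if a joint passes its speed limit or range.

## Working session

There is one attempt and no reset: what is moved stays moved. The work goes in short steps, Python scripts to look and compute and a tool call to move; the robot and the scene stay as the last step left them, time stands still between calls to the robot, and variables do not carry over. Pictures are saved under pics/ and viewed, and the job is handed in when it is done.

Besides the shell and the picture viewer there is one more tool, called after "Request:" by a JSON object that holds its "method" and its "body". send_rows: Moves the arm, as the interface text tells. Shift numbers are shares of 40 cm and turn numbers shares of 1.5 rad, none past 1 either way. Its arguments: {"type":"object","properties":{"motion":{"type":"array","items":{"type":"array"}},"force":{"type":"number"}},"required":["motion"]}

```bash
ls; mkdir -p pics; python3 - <<'E'
from rig import arm
import cv2
s=arm.read_state()
for k,v in s.items(): print(k,v)
for n in ("scene","side"):
    im,d=arm.get_image(n); cv2.imwrite(f"pics/{n}0.png",im[:,:,::-1]); m=arm.camera_model(n); print(n,m)
print(arm.camera_model("wrist"))
E
```

```text
pics
time 0.0
joints [-1.20169697e+00  9.18403603e-02  1.23187093e+00 -5.72395085e-05
  1.81979604e+00 -5.66932522e-02]
joint_vel [ 5.94258555e-04  4.16444065e-05 -1.38940089e-03 -8.80092913e-04
 -3.09209579e-03  1.38979330e-03]
joint_torque [-3.91995767e-03 -4.46457374e+01 -4.06453586e+01  6.94377744e-02
  2.90935911e-02 -1.18293524e-04]
tool_pos [ 0.24771717 -0.54619107  0.24052637]
eef_rot [ 0.38345219  0.59491326 -0.38268716  0.59379555]
contact_force [ 0.13445864 -0.0579229   0.31414479]
torque [ 0.04677878 -0.01557524 -0.05042624]
opening 0.0875444699232534
scene {'K': array([[513.12257054,   0.        , 287.77521463],
       [  0.        , 513.12257054, 205.29402791],
       [  0.        ,   0.        ,   1.        ]]), 'T': array([[-0.22224503, -0.6646762 ,  0.71331108,  1.34260032],
       [ 0.97495272, -0.1579738 ,  0.15656138,  0.24917673],
       [ 0.00862184,  0.73023957,  0.68313676,  0.85026636],
       [ 0.        ,  0.        ,  0.        ,  1.        ]])}
side {'K': array([[440.08041936,   0.        , 280.72555027],
       [  0.        , 440.08041936, 199.8451091 ],
       [  0.        ,   0.        ,   1.        ]]), 'T': array([[-0.83512225,  0.37922365, -0.3984473 ,  0.10112425],
       [-0.5499229 , -0.5591706 ,  0.62041361,  0.78520824],
       [ 0.0124755 ,  0.73723651,  0.67551958,  0.81470362],
       [ 0.        ,  0.        ,  0.        ,  1.        ]])}
{'K': array([[345.27565565,   0.        , 283.62057451],
       [  0.        , 345.27565565, 211.34702781],
       [  0.        ,   0.        ,   1.        ]]), 'hand_eye': array([[-6.01358801e-05,  2.62290345e-01, -9.64989001e-01,
        -1.42850047e-01],
       [ 9.26463619e-04,  9.64988603e-01,  2.62290179e-01,
         7.03944315e-02],
       [ 9.99999569e-01, -8.78254151e-04, -3.01032901e-04,
        -1.01685580e-03],
       [ 0.00000000e+00,  0.00000000e+00,  0.00000000e+00,
         1.00000000e+00]])}
```

View pics/scene0.png

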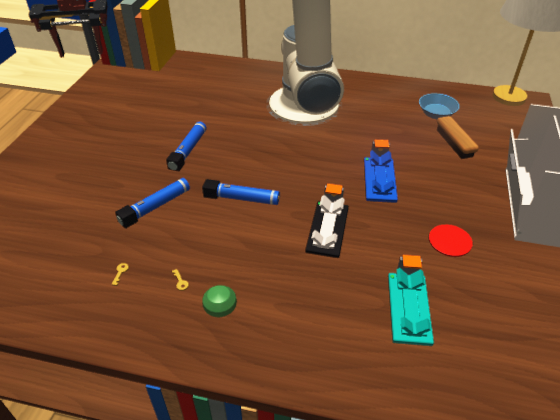

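View pics/side0.png

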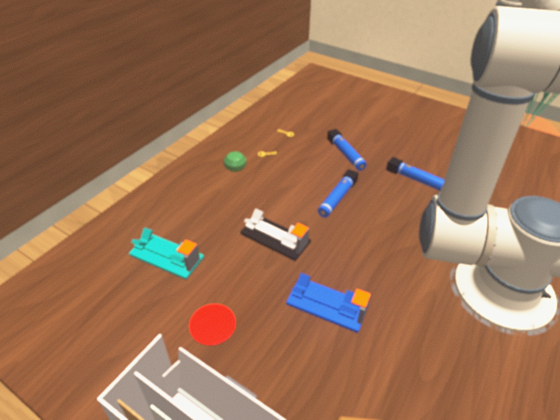

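Scene: there are three torch-like things, at about (153,201), (187,145) and (240,192). The black-based cradle is at (328,220), with its hood at (333,189) on the robot side. The blue (380,175) and turquoise (410,300) look-alikes stay untouched. I'll measure the distances to the base.

```bash
cat > h.py <<'E'
import numpy as np, cv2
from rig import arm
from scipy.spatial.transform import Rotation as R
def wristT(s):
    T=np.eye(4);T[:3,:3]=R.from_quat(s['eef_rot']).as_matrix();T[:3,3]=s['tool_pos']
    return T@arm.camera_model('wrist')['hand_eye']
def cam(n,s=None):
    m=arm.camera_model(n); return m['K'],(wristT(s) if n=='wrist' else m['T'])
def cast(K,T,uv,z):
    uv=np.atleast_2d(uv).astype(float)
    d=np.c_[(uv[:,0]-K[0,2])/K[0,0],-(uv[:,1]-K[1,2])/K[1,1],-np.ones(len(uv))]@T[:3,:3].T
    return T[:3,3]+d*((z-T[2,3])/d[:,2])[:,None]
def deproj(K,T,uv,dep):
    uv=np.atleast_2d(uv).astype(float)
    return T[:3,3]+(np.c_[(uv[:,0]-K[0,2])/K[0,0],-(uv[:,1]-K[1,2])/K[1,1],-np.ones(len(uv))]*np.asarray(dep)[:,None])@T[:3,:3].T
def proj(K,T,P):
    c=(np.atleast_2d(P)-T[:3,3])@T[:3,:3]
    return np.c_[K[0,0]*c[:,0]/-c[:,2]+K[0,2],K[1,1]*-c[:,1]/-c[:,2]+K[1,2]]
def blobs(mask,amin=40):
    n,l,st,c=cv2.connectedComponentsWithStats(mask.astype(np.uint8))
    return [(l==i,st[i,4],c[i]) for i in range(1,n) if st[i,4]>=amin]
E
python3 - <<'E'
from h import *
for n in("scene","side"):
    im=cv2.imread(f"pics/{n}0.png"); hsv=cv2.cvtColor(im,cv2.COLOR_BGR2HSV); K,T=cam(n)
    def show(lbl,m,z,amin):
        for b,a,c in blobs(m,amin):
            r=cv2.minAreaRect(np.argwhere(b)[:,::-1].astype(np.float32))
            p=cast(K,T,c,z)[0]; print(n,lbl,a,c.round(),p.round(3),'dist',np.hypot(*p[:2]).round(3),'rect',np.round(r[1]))
    H,S,V=hsv[...,0],hsv[...,1],hsv[...,2]
    show('blue',(H>100)&(H<125)&(S>170)&(V>80),.017,150)
    show('orange',(H>5)&(H<18)&(S>220)&(V>200),.07,30)
    show('red',(H<4)&(S>220)&(V>150),.006,100)
    show('green',(H>45)&(H<75)&(S>120)&(V>50),.022,100)
    show('key',(H>18)&(H<30)&(S>130)&(V>120),.004,30)
E
```

```text
scene blue 312 [191. 138.] [ 0.27  -0.261  0.017] dist 0.375 rect [11. 32.]
scene blue 1227 [380. 178.] [0.319 0.262 0.017] dist 0.413 rect [50. 30.]
scene blue 537 [160. 196.] [ 0.513 -0.248  0.017] dist 0.569 rect [11. 50.]
scene blue 530 [245. 193.] [ 0.454 -0.052  0.017] dist 0.457 rect [50. 12.]
scene orange 78 [381. 143.] [0.244 0.252 0.07 ] dist 0.351 rect [ 6. 12.]
scene orange 127 [334. 188.] [0.447 0.16  0.07 ] dist 0.475 rect [15.  8.]
scene orange 196 [412. 261.] [0.629 0.347 0.07 ] dist 0.718 rect [11. 18.]
scene red 1030 [450. 240.] [0.487 0.438 0.006] dist 0.655 rect [30. 42.]
scene green 643 [219. 300.] [ 0.774 -0.012  0.022] dist 0.774 rect [28. 32.]
scene key 108 [149.   4.] [-0.592 -0.773  0.004] dist 0.974 rect [ 7. 19.]
scene key 399 [510.  93.] [-0.211  0.625  0.004] dist 0.66 rect [16. 32.]
scene key 130 [119. 272.] [ 0.743 -0.245  0.004] dist 0.782 rect [10. 24.]
scene key 132 [180. 281.] [ 0.735 -0.112  0.004] dist 0.743 rect [22. 11.]
side blue 155 [348. 149.] [ 0.527 -0.255  0.017] dist 0.586 rect [27.  6.]
side blue 252 [337. 194.] [ 0.457 -0.056  0.017] dist 0.461 rect [ 9. 29.]
side blue 1954 [325. 303.] [0.314 0.273 0.017] dist 0.416 rect [75. 33.]
side key 40 [287. 133.] [ 0.742 -0.242  0.004] dist 0.78 rect [15.  4.]
side key 48 [265. 153.] [ 0.736 -0.109  0.004] dist 0.744 rect [ 4. 17.]
side key 64 [139. 176.] [0.975 0.184 0.004] dist 0.992 rect [15.  5.]
side key 33 [124. 185.] [0.978 0.237 0.004] dist 1.007 rect [13.  3.]
side key 82 [299. 230.] [0.479 0.108 0.004] dist 0.491 rect [ 9. 10.]
side key 96 [187. 247.] [0.676 0.311 0.004] dist 0.744 rect [ 9. 12.]
side key 138 [361. 297.] [0.258 0.207 0.004] dist 0.331 rect [12. 12.]
```

The candidates' distances from the base are (153,201) 0.57 m, (240,192) 0.46 m and (187,145) 0.38 m. The first is farthest, so it is the one meant. I'll check it in an enlarged crop.

```bash
python3 - <<'E'
from h import *
im=cv2.imread("pics/scene0.png")
cv2.imwrite("pics/crop0.png",cv2.resize(im[110:260,100:360],None,fx=3,fy=3,interpolation=cv2.INTER_CUBIC))
K,T=cam("scene")
for l,uv,z in(("tail",(188,184),.017),("head end",(121,216),.017),("hood",(334,188),.07),("base far corners",(307,248),.012),("",(342,253),.012)): print(l,cast(K,T,uv,z).round(3))
E
```

```text
tail [[ 0.454 -0.2    0.017]]
head end [[ 0.597 -0.31   0.017]]
hood [[0.446 0.161 0.07 ]]
base far corners [[0.591 0.129 0.012]]
 [[0.588 0.206 0.012]]
```

View pics/crop0.png

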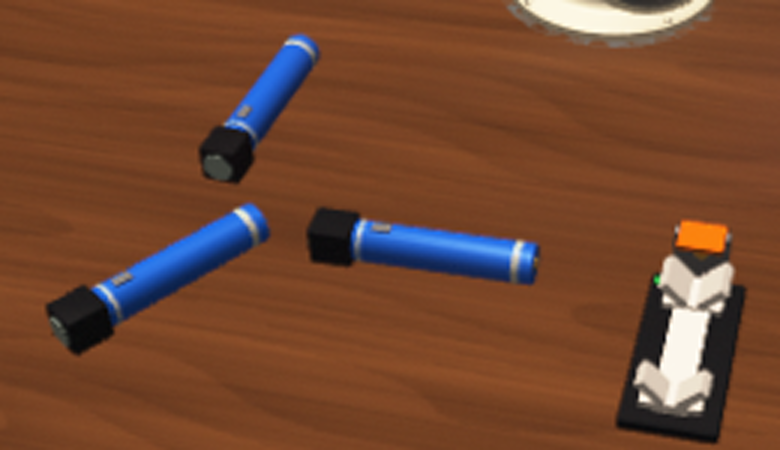

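Confirmed: it's the lower-left torch in the crop, with its tail at scene (188,184) and head at (121,216). The black cradle's hood faces the robot. Next I'll compute the approach.

```bash
cat >> h.py <<'E'
def goal(pos,axyaw,s=None,flip=False):
    """tool down, jaws across an axis of yaw axyaw(rad)."""
    s=s or arm.read_state()
    zy=axyaw-np.pi/2+(np.pi if flip else 0)
    z=np.array([np.cos(zy),np.sin(zy),0]);x=np.array([0,0,-1.]);y=np.cross(z,x)
    G=R.from_matrix(np.c_[x,y,z]); C=R.from_quat(s['eef_rot'])
    rv=(G*C.inv()).as_rotvec(); dp=np.array(pos)-s['tool_pos']
    print('flip',flip,'dp m',dp.round(4),'shares',(dp/.4).round(4),'rv deg',np.degrees(rv).round(2),'shares',(rv/1.5).round(4))
E
python3 - <<'E'
from h import *
s=arm.read_state(); print(R.from_quat(s['eef_rot']).as_matrix().round(3))
d=np.radians(142.4)
for f in(0,1): goal([.514,-.246,.2],d,flip=f)
E
```

```text
[[-0.001  0.911  0.413]
 [ 0.002  0.413 -0.911]
 [-1.     0.    -0.002]]
flip 0 dp m [ 0.2662  0.3002 -0.0406] shares [ 0.6656  0.7505 -0.1016] rv deg [-2.00e-02 -1.20e-01  1.18e+02] shares [-2.000e-04 -1.300e-03  1.373e+00]
flip 1 dp m [ 0.2662  0.3002 -0.0406] shares [ 0.6656  0.7505 -0.1016] rv deg [-1.0e-01  2.0e-02 -6.2e+01] shares [-1.200e-03  2.000e-04 -7.214e-01]
```

Request:
{"method": "send_rows", "body": {"motion": [[[0.0444,0.05,-0.004],[0,0,-0.0481],-1],[[0.0444,0.05,-0.004],[0,0,-0.0481],-1],[[0.0444,0.05,-0.004],[0,0,-0.0481],-1],[[0.0444,0.05,-0.004],[0,0,-0.0481],-1],[[0.0444,0.05,-0.004],[0,0,-0.0481],-1],[[0.0444,0.05,-0.004],[0,0,-0.0481],-1],[[0.0444,0.05,-0.004],[0,0,-0.0481],-1],[[0.0444,0.05,-0.004],[0,0,-0.0481],-1]]}}

```text
time: 0.77
tool_pos: [0.3905, -0.3852, 0.2282]
eef_rot: [-0.537, -0.46, 0.537, -0.459]
contact_force: [1.6, -0.5, -1.4]
opening: 0.0872
```

Request:
{"method": "send_rows", "body": {"motion": [[[0.0444,0.05,-0.004],[0,0,-0.0481],-1],[[0.0444,0.05,-0.004],[0,0,-0.0481],-1],[[0.0444,0.05,-0.004],[0,0,-0.0481],-1],[[0.0444,0.05,-0.004],[0,0,-0.0481],-1],[[0.0444,0.05,-0.004],[0,0,-0.0481],-1],[[0.0444,0.05,-0.004],[0,0,-0.0481],-1],[[0.0444,0.05,-0.004],[0,0,-0.0481],-1],[[0,0,0],[0,0,0],-1],[[0,0,0],[0,0,0],-1]]}}

```text
time: 1.52
tool_pos: [0.5146, -0.2454, 0.2168]
eef_rot: [-0.634, -0.314, 0.634, -0.313]
contact_force: [-0.6, -0.6, -0.4]
opening: 0.0879
```

```bash
python3 - <<'E'
from h import *
s=arm.read_state(); im,d=arm.get_image("wrist"); cv2.imwrite("pics/w1.png",im[:,:,::-1])
np.savez("w1.npz",d=d,q=s['eef_rot'],p=s['tool_pos']); print(s['time'],s['tool_pos'],s['joints'].round(3) if hasattr(s['joints'],'round') else s['joints'])
goal([.514,-.246,.2],np.radians(142.4),flip=1)
E
```

```text
1.5167 [ 0.51458228 -0.24539418  0.21678106] [-0.505  0.008  1.36  -0.     1.775  1.719]
flip 1 dp m [-0.0001  0.0003 -0.0171] shares [-0.0002  0.0007 -0.0427] rv deg [-0.01 -0.07 -0.11] shares [-0.0001 -0.0008 -0.0013]
```

View pics/w1.png

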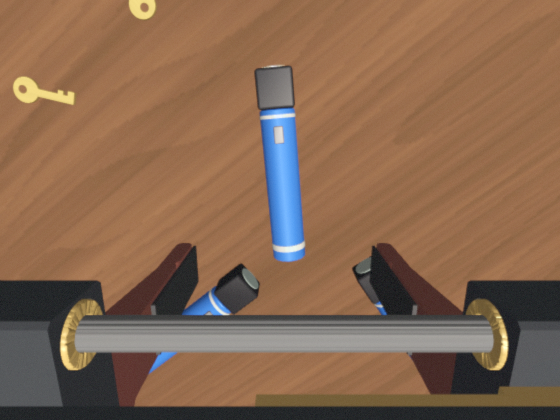

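Wrist view: the torch lies from its head at (275,87) to its tail at (289,255). The heads of two look-alikes show at (240,283) and (370,275).

```bash
python3 - <<'E'
from h import *
im=cv2.imread("pics/w1.png"); f=np.load("w1.npz"); s=dict(eef_rot=f['q'],tool_pos=f['p']); K,T=cam("wrist",s); d=f['d']
hsv=cv2.cvtColor(im,cv2.COLOR_BGR2HSV);H,S,V=[hsv[...,i] for i in range(3)]
m=(H>100)&(H<125)&(S>130)&(V>60); m[:,:230]=0;m[:,330:]=0;m[290:]=0
b,a,c=max(blobs(cv2.morphologyEx(m.astype(np.uint8),cv2.MORPH_CLOSE,np.ones((15,15)))),key=lambda x:x[1])
vs=np.argwhere(b.any(1))[:,0]; print('rows',vs.min(),vs.max())
mid=[]
for v in range(vs.min()+4,vs.max()-12,3):
    u=np.argwhere(b[v])[:,0]; mid.append([(u[0]+u[-1])/2,v])
mid=np.array(mid); P=cast(K,T,mid,.017)
c0=P[:,:2].mean(0); _,_,vt=np.linalg.svd(P[:,:2]-c0); ax=vt[0]; ax*=np.sign(ax@[-1,1]); print('yaw',np.degrees(np.arctan2(ax[1],ax[0])))
t=(P[:,:2]-c0)@ax; print('resid',np.abs((P[:,:2]-c0)@[-ax[1],ax[0]]).max())
# tail end at image bottom extreme ; blue/head junction at top
uT=np.argwhere(b[vs.max()-2])[:,0].mean(); uH=np.argwhere(b[vs.min()+1])[:,0].mean()
for l,p,z in(("tail z.017",(uT,vs.max()),.017),("tail z0.010",(uT,vs.max()),.010),("headjn z.034",(uH,vs.min()),.034)):
    q=cast(K,T,p,z)[0][:2]; print(l,q.round(4),'along',((q-c0)@ax).round(4))
# depth cross-check
ys,xs=np.nonzero(b&(d>0)); Q=deproj(K,T,np.c_[xs,ys],d[ys,xs]); al=(Q[:,:2]-c0)@ax; lat=(Q[:,:2]-c0)@[-ax[1],ax[0]]
top=Q[:,2]>np.percentile(Q[:,2],60); print('z top',np.percentile(Q[:,2],98),'lat top',np.median(lat[top]),'al range',np.percentile(al,[.5,99.5]),'c0',c0)
E
```

```text
rows 107 260
yaw 147.44826129100989
resid 0.0004473869936319532
tail z.017 [ 0.4502 -0.2025] along 0.0869
tail z0.010 [ 0.4478 -0.2007] along 0.09
headjn z.034 [ 0.5765 -0.2946] along -0.069
z top 0.0351431169757535 lat top -0.00035454755835482535 al range [-0.06807949  0.0794262 ] c0 [ 0.52235828 -0.25107716]
```

Request:
{"method": "send_rows", "body": {"motion": [[[0.003,-0.003,-0.06],[0,0,0.02],-1],[[0.003,-0.003,-0.08],[0,0,0.02],-1],[[0.0008,0,-0.08],[0,0,0.0175],-1],[[0,0,-0.08],[0,0,0],-1],[[0,0,-0.06],[0,0,0],-1],[[0,0,0],[0,0,0],-1],[[0,0,0],[0,0,0],-1]], "force": 50}}

```text
time: 2.15
tool_pos: [0.5155, -0.2494, 0.0726]
eef_rot: [-0.62, -0.34, 0.621, -0.338]
contact_force: [0.1, -0.7, 0.1]
opening: 0.0881
```

```bash
python3 - <<'E'
from h import *
s=arm.read_state(); im,d=arm.get_image("wrist"); cv2.imwrite("pics/w2.png",im[:,:,::-1])
goal([.5173,-.2478,.0225],np.radians(147.45),s,flip=1)
K,T=cam("wrist",s); hsv=cv2.cvtColor(im[:,:,::-1].copy(),cv2.COLOR_BGR2HSV);H,S,V=[hsv[...,i] for i in range(3)]
m=(H>100)&(H<125)&(S>130)&(V>60); m[:,:200]=0;m[:,370:]=0
b,a,c=max(blobs(m),key=lambda x:x[1]); mid=[]
vs=np.nonzero(b.any(1))[0]
for v in range(vs[0]+6,vs[-1]-10,3):
    u=np.nonzero(b[v])[0]; mid.append([(u[0]+u[-1])/2,v])
P=cast(K,T,mid,.017)[:,:2]; vx,vy,x,y=cv2.fitLine(P.astype(np.float32),cv2.DIST_L2,0,.01,.01).ravel(); print(np.degrees(np.arctan2(vy,vx)),x,y)
n=np.array([-vy,vx]); print('lateral offset of tool from axis',(np.array(s['tool_pos'][:2])-[x,y])@n)
E
```

```text
flip 1 dp m [ 0.0018  0.0016 -0.0501] shares [ 0.0046  0.0039 -0.1251] rv deg [-0.08 -0.17  0.17] shares [-0.0009 -0.002   0.002 ]
-32.588448 0.5271669 -0.2536249
lateral offset of tool from axis -0.00271542340678245
```

View pics/w2.png

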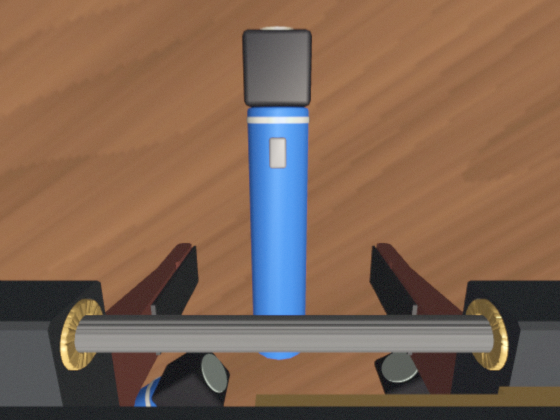

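The tool is over the barrel's middle, with the junction at row 106 and the tail at about row 355. I'll descend the last 50 mm with a small sideways trim, then grip.

Request:
{"method": "send_rows", "body": {"motion": [[[0.0023,0.002,-0.04],[0,-0.002,0.002],-1],[[0.0023,0.002,-0.04],[0,0,0],-1],[[0,0,-0.03],[0,0,0],-1],[[0,0,-0.014],[0,0,0],-1],[[0,0,0],[0,0,0],-1],[[0,0,0],[0,0,0],-1]]}}

```text
time: 2.7
tool_pos: [0.5192, -0.2476, 0.0251]
eef_rot: [0.621, 0.339, -0.619, 0.341]
contact_force: [0.4, -0.4, 0.3]
opening: 0.0879
```

Request:
{"method": "send_rows", "body": {"motion": [[[0,0,0],[0,0,0],0.5],[[0,0,0],[0,0,0],0.5],[[0,0,0],[0,0,0],0.5],[[0,0,0],[0,0,0],0.5],[[0,0,0],[0,0,0],0.5],[[0,0,0],[0,0,0],0.5]]}}

```text
time: 3.2
tool_pos: [0.5188, -0.2473, 0.0242]
eef_rot: [0.621, 0.34, -0.619, 0.341]
contact_force: [-0.4, 0.0, -0.7]
opening: 0.0517
```

Request:
{"method": "send_rows", "body": {"motion": [[[0,0,0],[0,0,0],0.6],[[0,0,0],[0,0,0],0.6],[[0,0,0],[0,0,0],0.6],[[0,0,0],[0,0,0],0.6],[[0,0,0],[0,0,0],0.6],[[0,0,0],[0,0,0],0.6]]}}

```text
time: 3.7
tool_pos: [0.5187, -0.2473, 0.024]
eef_rot: [0.621, 0.34, -0.619, 0.341]
contact_force: [-0.4, -0.2, -0.6]
opening: 0.0333
```

```bash
python3 - <<'E'
from h import *
s=arm.read_state(); print(s['tool_pos'],s['contact_force'],s['torque'],s['opening'])
E
```

```text
[ 0.5187246  -0.24729785  0.02401562] [-0.39409598 -0.15917921 -0.5768732 ] [ 0.07002126  0.07509681 -0.09258144] 0.033255978430223994
```

Request:
{"method": "send_rows", "body": {"motion": [[[0,0,0],[0,0,0],1],[[0,0,0.02],[0,0,0],1],[[0,0,0.05],[0,0,0],1],[[0,0,0.08],[0,0,0],1],[[0,0,0.08],[0,0,0],1],[[0,0,0.08],[0,0,0],1],[[0,0,0.06],[0,0,0],1],[[0,0,0.03],[0,0,0],1],[[0,0,0],[0,0,0],1],[[0,0,0],[0,0,0],1]]}}

```text
time: 4.53
tool_pos: [0.5188, -0.2472, 0.1834]
eef_rot: [0.621, 0.34, -0.619, 0.341]
contact_force: [0.7, 0.1, -3.1]
opening: 0.0329
```

```bash
python3 - <<'E'
from h import *
s=arm.read_state(); print(s['tool_pos'],s['contact_force'],s['torque'],s['opening'])
im,d=arm.get_image("wrist"); cv2.imwrite("pics/w3.png",im[:,:,::-1])
goal([.60,.167,.2],np.radians(182.5),s,flip=1)
E
```

```text
[ 0.51875203 -0.24716908  0.1834047 ] [ 0.72492864  0.09332865 -3.10373828] [ 0.06485153  0.08717494 -0.04127342] 0.03292481131042157
flip 1 dp m [0.0812 0.4142 0.0166] shares [0.2031 1.0354 0.0415] rv deg [-0.06  0.15 34.99] shares [-0.0007  0.0017  0.4072]
```

View pics/w3.png

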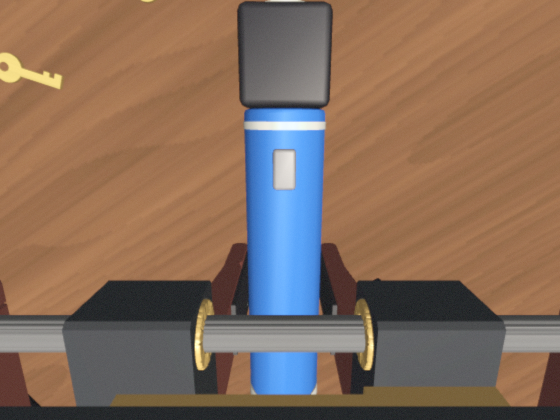

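Torch held, with its axis aligned in the view (junction at row 107) and about 2.5 N of weight. Next I'll locate the cradle from the first scene and side pictures, and find where the torch sits in the hand.

```bash
python3 - <<'E'
from h import *
# torch in hand
s=arm.read_state(); K,T=cam("wrist",s); im=cv2.imread("pics/w3.png"); hsv=cv2.cvtColor(im,cv2.COLOR_BGR2HSV);H,S,V=[hsv[...,i] for i in range(3)]
m=(H>100)&(H<125)&(S>130)&(V>60); m[:,:220]=0;m[:,350:]=0;m[300:]=0
b=max(blobs(m),key=lambda x:x[1])[0]; vs=np.nonzero(b.any(1))[0]; tz=s['tool_pos'][2]-.007
mid=[[np.nonzero(b[v])[0][[0,-1]].mean(),v] for v in range(vs[0]+24,vs[-1]-5,3)]
Rt=R.from_quat(s['eef_rot']).as_matrix()
def tool(P): return (P-s['tool_pos'])@Rt
Q=tool(cast(K,T,mid,tz)); k=np.polyfit(Q[:,1],Q[:,2],1); print('axis in tool: z0',k[1],'slope deg',np.degrees(np.arctan(k[0])))
print('junction row',vs[0],'tool y (at top z)',tool(cast(K,T,[mid[0][0],vs[0]],tz+.017))[0], 'at axis+12mm',tool(cast(K,T,[mid[0][0],vs[0]],tz+.012))[0][1])
# cradle
for n,roi in(("scene",(295,360,170,265)),("side",(230,320,200,262))):
    im=cv2.imread(f"pics/{n}0.png"); K,T=cam(n); hsv=cv2.cvtColor(im,cv2.COLOR_BGR2HSV);H,S,V=[hsv[...,i] for i in range(3)]
    x0,x1,y0,y1=roi; M=np.zeros(H.shape,bool); M[y0:y1,x0:x1]=1
    for l,m,z in(("hood",(H>5)&(H<20)&(S>220)&(V>180),.070),):
        b,a,c=max(blobs(m&M,10),key=lambda x:x[1]); print(n,l,a,c,cast(K,T,c,z).round(4))
    cv2.imwrite(f"pics/cr_{n}.png",cv2.resize(im[y0:y1,x0:x1],None,fx=6,fy=6,interpolation=cv2.INTER_CUBIC))
E
```

```text
axis in tool: z0 0.0004788500947827795 slope deg 0.09159275577385374
junction row 130 tool y (at top z) [-0.01003394  0.06549989  0.00046252] at axis+12mm 0.06533226252925933
scene hood 127 [333.53543307 188.30708661] [[0.4474 0.1605 0.07  ]]
side hood 74 [299.31081081 229.48648649] [[0.4481 0.1625 0.07  ]]
```

View pics/cr_scene.png

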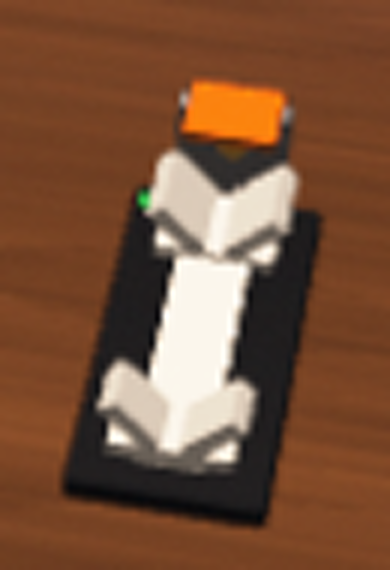

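View pics/cr_side.png

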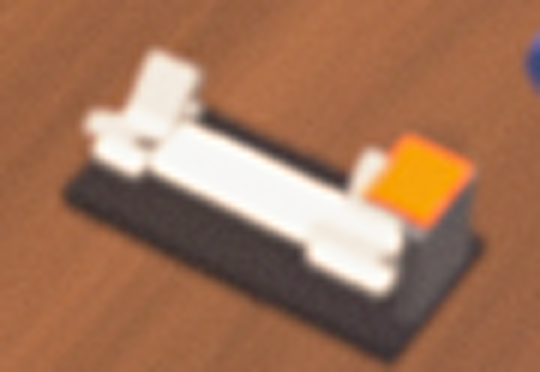

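Request:
{"method": "send_rows", "body": {"motion": [[[0.0028,0.04,0.03],[0,0,0.03],1],[[0.0028,0.075,0.03],[0,0,0.04],1],[[0.0028,0.08,0.03],[0,0,0.045],1],[[0.0028,0.085,0.02],[0,0,0.045],1],[[0.0028,0.085,0.02],[0,0,0.045],1],[[0.0028,0.085,0.02],[0,0,0.045],1],[[0.0028,0.085,0.02],[0,0,0.045],1],[[0.0028,0.085,0.02],[0,0,0.045],1],[[0.0028,0.07,0],[0,0,0.04],1],[[0.0028,0.053,0],[0,0,0.027],1]]}}

```text
time: 5.42
tool_pos: [0.5294, 0.0525, 0.2577]
eef_rot: [0.488, 0.513, -0.487, 0.511]
contact_force: [0.7, -0.1, -3.0]
opening: 0.0333
```

Request:
{"method": "send_rows", "body": {"motion": [[[0,0,0],[0,0,0],1],[[0,0,0],[0,0,0],1],[[0,0,0],[0,0,0],1]]}}

```text
time: 5.67
tool_pos: [0.5296, 0.0495, 0.2579]
eef_rot: [0.489, 0.511, -0.489, 0.51]
contact_force: [-0.4, -0.5, -3.4]
opening: 0.0329
```

```bash
python3 - <<'E'
from h import *
s=arm.read_state(); print(s['time'],s['tool_pos'],s['contact_force'],s['joints'])
im,d=arm.get_image("wrist"); cv2.imwrite("pics/w4.png",im[:,:,::-1]); np.savez("w4.npz",d=d,q=s['eef_rot'],p=s['tool_pos'])
E
```

```text
5.6667 [0.52959078 0.04952198 0.25789519] [-0.42774573 -0.53378712 -3.44586136] [ 2.85882741e-02 -8.74834842e-02  1.38068332e+00  1.14519936e-03
  1.84938892e+00  1.55703867e+00]
```

View pics/w4.png

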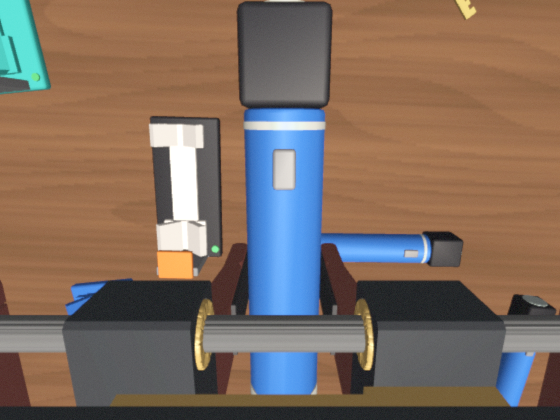

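The wrist view shows the cradle left of the torch: far base edge at row 118, pads at (177,135) and (182,236), white bar at (183,180) and hood at (175,264). Now I'll measure it.

```bash
python3 - <<'E'
from h import *
im=cv2.imread("pics/w4.png"); f=np.load("w4.npz"); s=dict(eef_rot=f['q'],tool_pos=f['p']); K,T=cam("wrist",s); d=f['d']
hsv=cv2.cvtColor(im,cv2.COLOR_BGR2HSV);H,S,V=[hsv[...,i] for i in range(3)]
M=np.zeros(H.shape,bool); M[105:279,140:232]=1
o=(H>5)&(H<20)&(S>220)&(V>180)&M
b,a,c=max(blobs(o,20),key=lambda x:x[1]); ys,xs=np.nonzero(b)
print('hood px',xs.min(),xs.max(),ys.min(),ys.max(),c)
Q=deproj(K,T,np.c_[xs,ys],d[ys,xs]); print('hood depth z',np.median(Q[:,2]))
P=cast(K,T,np.c_[xs,ys],.070)[:,:2]; (cx,cy),(w,h),an=cv2.minAreaRect(P.astype(np.float32)*1000); print('hood rect',cx,cy,w,h,an)
# bar midline
wh=(S<60)&(V>150)&M; pts=[]
for v in range(152,214,2):
    u=np.nonzero(wh[v,160:205])[0]+160; pts.append([(u[0]+u[-1])/2,v]); 
P=cast(K,T,pts,.023)[:,:2]; L=cv2.fitLine(P.astype(np.float32),cv2.DIST_HUBER,0,1e-4,1e-4).ravel(); print('bar dir',np.degrees(np.arctan2(L[1],L[0])),'pt',L[2:],'width px->mm',len(u), np.linalg.norm(cast(K,T,[u[0],v],.023)-cast(K,T,[u[-1]+1,v],.023))*1000)
# base right edge & far edge (dark), z=.012
dk=(V<60)&M
e=[]
for v in range(125,250,2):
    u=np.nonzero(dk[v,190:232])[0]+190
    if len(u): e.append([u[-1]+.5,v])
E=cast(K,T,e,.012)[:,:2]; L2=cv2.fitLine(E.astype(np.float32),cv2.DIST_HUBER,0,1e-4,1e-4).ravel(); print('edge dir',np.degrees(np.arctan2(L2[1],L2[0])),'pt',L2[2:])
t=[]
for u in range(165,216,2):
    v=np.nonzero(dk[105:130,u])[0]+105
    if len(v): t.append([u,v[0]-.5])
E3=cast(K,T,t,.012)[:,:2]; L3=cv2.fitLine(E3.astype(np.float32),cv2.DIST_HUBER,0,1e-4,1e-4).ravel(); print('far edge dir',np.degrees(np.arctan2(L3[1],L3[0])),'pt',L3[2:])
# depth based: pad points z>30
ys,xs=np.nonzero(M&(d>0)); Q=deproj(K,T,np.c_[xs,ys],d[ys,xs]); np.save('q4.npy',Q)
ang=np.arctan2(L2[1],L2[0]); 
print('depth shelf z',np.median(Q[Q[:,2]<.006][:,2]),'max',np.percentile(Q[:,2],99.5))
# torch junction
Rt=R.from_quat(f['q']).as_matrix(); zz=f['p'][2]
for row in(105,107,109): print(row,((cast(K,T,[285,row],zz-.007+.016)-f['p'])@Rt)[0].round(4))
E
```

```text
Traceback (most recent call last):
ValueError: max() iterable argument is empty
```

```bash
python3 - <<'E'
from h import *
im=cv2.imread("pics/w4.png"); f=np.load("w4.npz"); s=dict(eef_rot=f['q'],tool_pos=f['p']); K,T=cam("wrist",s); d=f['d']
hsv=cv2.cvtColor(im,cv2.COLOR_BGR2HSV);H,S,V=[hsv[...,i] for i in range(3)]
print(hsv[264,175],hsv[264,188],hsv[180,183],hsv[180,210],hsv[180,230])
M=np.zeros(H.shape,bool); M[105:279,140:232]=1
o=(H>8)&(H<22)&(S>190)&(V>190)&M
b,a,c=max(blobs(o,20),key=lambda x:x[1]); ys,xs=np.nonzero(b)
print('hood px',xs.min(),xs.max(),ys.min(),ys.max(),c)
Q=deproj(K,T,np.c_[xs,ys],d[ys,xs]); print('hood depth z',np.median(Q[:,2]))
P=cast(K,T,np.c_[xs,ys],.070)[:,:2]; (cx,cy),(w,h),an=cv2.minAreaRect(P.astype(np.float32)*1000); print('hood rect',cx,cy,w,h,an)
wh=(S<70)&(V>150)&M; pts=[]
for v in range(152,214,2):
    u=np.nonzero(wh[v,160:205])[0]+160; pts.append([(u[0]+u[-1])/2,v]); 
P=cast(K,T,pts,.023)[:,:2]; L=cv2.fitLine(P.astype(np.float32),cv2.DIST_HUBER,0,1e-4,1e-4).ravel(); print('bar dir',np.degrees(np.arctan2(L[1],L[0])),'pt',L[2:],'width px->mm',len(u), np.linalg.norm(cast(K,T,[u[0],v],.023)-cast(K,T,[u[-1]+1,v],.023))*1000)
dk=(V<70)&M
e=[]
for v in range(125,250,2):
    u=np.nonzero(dk[v,190:232])[0]+190
    if len(u): e.append([u[-1]+.5,v])
E=cast(K,T,e,.012)[:,:2]; L2=cv2.fitLine(E.astype(np.float32),cv2.DIST_HUBER,0,1e-4,1e-4).ravel(); print('edge dir',np.degrees(np.arctan2(L2[1],L2[0])),'pt',L2[2:])
t=[]
for u in range(165,216,2):
    v=np.nonzero(dk[105:130,u])[0]+105
    if len(v): t.append([u,v[0]-.5])
E3=cast(K,T,t,.012)[:,:2]; L3=cv2.fitLine(E3.astype(np.float32),cv2.DIST_HUBER,0,1e-4,1e-4).ravel(); print('far edge dir',np.degrees(np.arctan2(L3[1],L3[0])),'pt',L3[2:])
ys,xs=np.nonzero(M&(d>0)); Q=deproj(K,T,np.c_[xs,ys],d[ys,xs]); np.save('q4.npy',Q)
print('depth shelf z',np.median(Q[Q[:,2]<.006][:,2]),'max',np.percentile(Q[:,2],99.5))
Rt=R.from_quat(f['q']).as_matrix(); zz=f['p'][2]
for row in(105,107,109): print(row,((cast(K,T,[285,row],zz-.007+.016)-f['p'])@Rt)[0].round(4))
cv2.imwrite("pics/w4c.png",cv2.resize(im[100:285,130:240],None,fx=3.2,fy=3.2,interpolation=cv2.INTER_CUBIC))
E
```

```text
[ 17 159 255] [ 17 161 255] [  0   0 255] [ 6 13 98] [ 13 129 158]Traceback (most recent call last):
  File "<stdin>", line 7, in <module>
ValueError: max() iterable argument is empty
```

```bash
python3 - <<'E'
from h import *
im=cv2.imread("pics/w4.png"); f=np.load("w4.npz"); s=dict(eef_rot=f['q'],tool_pos=f['p']); K,T=cam("wrist",s); d=f['d']
hsv=cv2.cvtColor(im,cv2.COLOR_BGR2HSV);H,S,V=[hsv[...,i] for i in range(3)]
M=np.zeros(H.shape,bool); M[105:279,140:232]=1
o=(H>10)&(H<22)&(S>110)&(V>230)&M
b,a,c=max(blobs(o,20),key=lambda x:x[1]); ys,xs=np.nonzero(b)
print('hood px',xs.min(),xs.max(),ys.min(),ys.max(),c)
Q=deproj(K,T,np.c_[xs,ys],d[ys,xs]); print('hood depth z',np.median(Q[:,2]))
P=cast(K,T,np.c_[xs,ys],.070)[:,:2]; (cx,cy),(w,h),an=cv2.minAreaRect(P.astype(np.float32)*1000); print('hood rect',cx,cy,w,h,an)
wh=(S<40)&(V>235)&M; pts=[]
for v in range(156,212,2):
    u=np.nonzero(wh[v,160:205])[0]+160; pts.append([(u[0]+u[-1])/2,v]); 
P=cast(K,T,pts,.023)[:,:2]; L=cv2.fitLine(P.astype(np.float32),cv2.DIST_HUBER,0,1e-4,1e-4).ravel(); print('bar dir',np.degrees(np.arctan2(L[1],L[0])),'pt',L[2:],'width px->mm',len(u), np.linalg.norm(cast(K,T,[u[0],v],.023)-cast(K,T,[u[-1]+1,v],.023))*1000)
dk=(S<60)&(V<150)&M
e=[]
for v in range(125,245,2):
    u=np.nonzero(dk[v,190:232])[0]+190
    if len(u): e.append([u[-1]+.5,v])
E=cast(K,T,e,.012)[:,:2]; L2=cv2.fitLine(E.astype(np.float32),cv2.DIST_HUBER,0,1e-4,1e-4).ravel(); print('edge dir',np.degrees(np.arctan2(L2[1],L2[0])),'pt',L2[2:])
t=[]
for u in range(165,216,2):
    v=np.nonzero(dk[105:130,u])[0]+105
    if len(v): t.append([u,v[0]-.5])
E3=cast(K,T,t,.012)[:,:2]; L3=cv2.fitLine(E3.astype(np.float32),cv2.DIST_HUBER,0,1e-4,1e-4).ravel(); print('far edge dir',np.degrees(np.arctan2(L3[1],L3[0])),'pt',L3[2:])
ys,xs=np.nonzero(M&(d>0)); Q=deproj(K,T,np.c_[xs,ys],d[ys,xs]); np.save('q4.npy',Q)
print('depth shelf z',np.median(Q[Q[:,2]<.006][:,2]),'max',np.percentile(Q[:,2],99.5))
Rt=R.from_quat(f['q']).as_matrix(); zz=f['p'][2]
for row in(105,107,109): print(row,((cast(K,T,[285,row],zz-.007+.016)-f['p'])@Rt)[0].round(4))
cv2.imwrite("pics/w4c.png",cv2.resize(im[100:285,130:240],None,fx=3.2,fy=3.2,interpolation=cv2.INTER_CUBIC))
E
```

```text
hood px 157 191 252 277 [174.43168772 264.48679679]
hood depth z 0.06992811959985995
hood rect 447.469970703125 159.639892578125 28.039243698120117 35.63380813598633 2.5133166313171387
bar dir 0.4884545 pt [0.5298671  0.16102496] width px->mm 24 27.19344334241247
edge dir 0.884838 pt [0.5218935 0.1226079]
far edge dir -89.02004 pt [0.5953494 0.1550357]
depth shelf z -0.00010905387127504995 max 0.2740486202481918
105 [-0.0091  0.0746 -0.    ]
107 [-0.0091  0.0739 -0.    ]
109 [-0.0091  0.0731 -0.    ]
```

View pics/w4c.png

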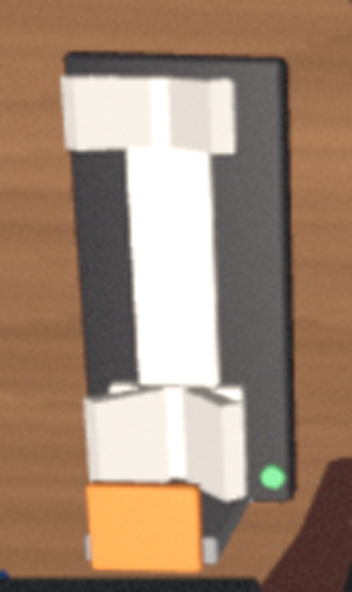

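Fusing the estimates puts the cradle origin at about (0.5125, 0.1608) with x yaw 180.75°. The torch middle is within about 1 mm of the TCP.

```bash
cat >> h.py <<'E'
CO=np.array([.5125,.1608]); CY=np.radians(180.75); CX=np.array([np.cos(CY),np.sin(CY)]); CN=np.array([-CX[1],CX[0]])
def tc(s): 
    d=np.array(s['tool_pos'][:2])-CO; return d@CX*1000,d@CN*1000,s['tool_pos'][2]*1000
E
python3 - <<'E'
from h import *
p=CO-.036*CX; goal([*p,.10],CY,flip=1)
E
```

```text
flip 1 dp m [ 0.0188  0.1122 -0.1584] shares [ 0.047   0.2804 -0.396 ] rv deg [-0.07 -0.01 -1.65] shares [-0.0008 -0.0002 -0.0192]
```

Request:
{"method": "send_rows", "body": {"motion": [[[0.01,0.04,0],[0,0,-0.005],1],[[0.012,0.06,0],[0,0,-0.005],1],[[0.012,0.07,0],[0,0,-0.005],1],[[0.013,0.06,0],[0,0,-0.0042],1],[[0,0.0517,-0.03],[0,0,0],1],[[0,0,-0.07],[0,0,0],1],[[0,0,-0.09],[0,0,0],1],[[0,0,-0.09],[0,0,0],1],[[0,0,-0.07],[0,0,0],1],[[0,0,-0.046],[0,0,0],1]]}}

```text
time: 6.55
tool_pos: [0.5471, 0.1608, 0.0966]
eef_rot: [0.496, 0.504, -0.498, 0.502]
contact_force: [0.2, -0.6, -3.1]
opening: 0.033
```

Request:
{"method": "send_rows", "body": {"motion": [[[0,0,0],[0,0,0],1],[[0,0,0],[0,0,0],1],[[0,0,0],[0,0,0],1]]}}

```text
time: 6.8
tool_pos: [0.5497, 0.162, 0.1033]
eef_rot: [0.498, 0.503, -0.495, 0.504]
contact_force: [0.1, -0.1, -2.8]
opening: 0.0328
```

```bash
python3 - <<'E'
from h import *
s=arm.read_state(); print(s['time'],s['tool_pos'],tc(s),s['contact_force'],s['torque'])
goal([*(CO-.036*CX),.10],CY,s,flip=1)
for n,x,y in(("scene",240,120),("side",160,140),("wrist",0,0)):
    im,d=arm.get_image(n); im=im[:,:,::-1]
    if n!='wrist': im=cv2.resize(im[y:y+170,x:x+200],None,fx=3.5,fy=3.5,interpolation=cv2.INTER_CUBIC)
    cv2.imwrite(f"pics/{n}5.png",im)
E
```

```text
6.8 [0.54970876 0.1620433  0.10331361] (np.float64(-37.22184767803396), np.float64(-0.7561468243799542), np.float64(103.31361180133528)) [ 0.05268015 -0.07465906 -2.8108449 ] [ 0.04623636  0.03829744 -0.04600995]
flip 1 dp m [-0.0012 -0.0008 -0.0033] shares [-0.003  -0.0019 -0.0083] rv deg [-0.12  0.26 -0.  ] shares [-0.0014  0.0031 -0.    ]
```

View pics/scene5.png

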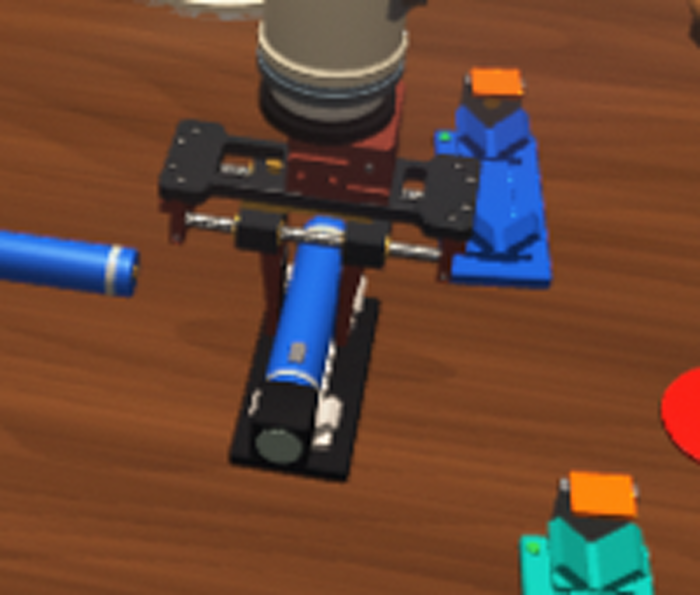

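View pics/side5.png

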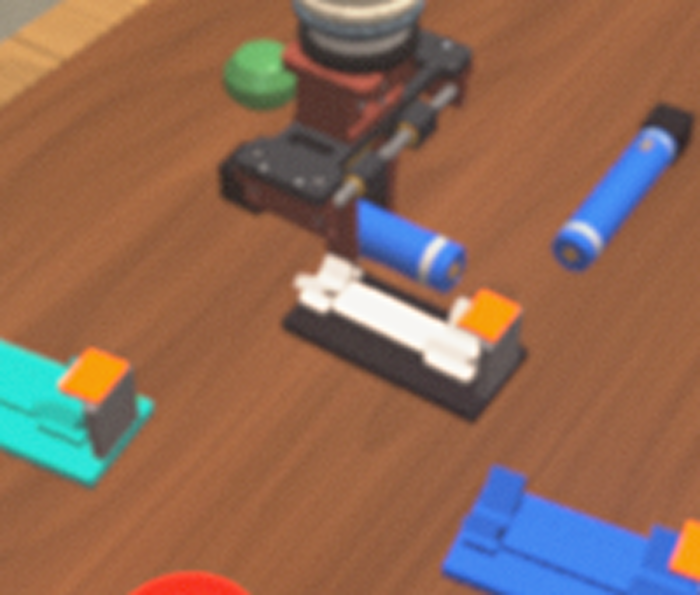

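View pics/wrist5.png

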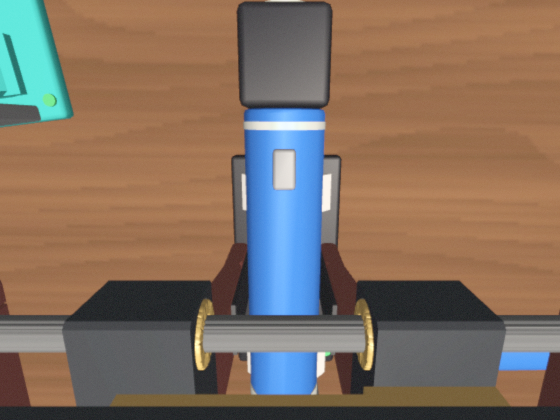

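The wrist view shows the torch (columns 245–325) centred over the base (233–340), and the side view shows its tail at (455,265), clear before the hood at (490,310). Lowering to just above the V.

Request:
{"method": "send_rows", "body": {"motion": [[[-0.0015,-0.0005,-0.025],[-0.001,0.003,0],1],[[-0.0015,0,-0.03],[0,0,0],1],[[0,0,-0.02],[0,0,0],1],[[0,0,-0.01],[0,0,0],1],[[0,0,0],[0,0,0],1],[[0,0,0],[0,0,0],1],[[0,0,0],[0,0,0],1],[[0,0,0],[0,0,0],1]]}}

```text
time: 7.62
tool_pos: [0.548, 0.1625, 0.0683]
eef_rot: [0.496, 0.504, -0.496, 0.503]
contact_force: [0.1, 0.2, -2.1]
opening: 0.0329
```

```bash
python3 - <<'E'
from h import *
s=arm.read_state(); print(s['time'],s['tool_pos'],tc(s),s['contact_force'],s['torque'])
goal([*(CO-.036*CX),.057],CY,s,flip=1)
for n,x,y in(("side",210,170),("scene",270,150)):
    im,d=arm.get_image(n); im=im[:,:,::-1]
    im=cv2.resize(im[y:y+100,x:x+120],None,fx=6,fy=6,interpolation=cv2.INTER_CUBIC)
    cv2.imwrite(f"pics/{n}6.png",im)
# predicted tail position in side image
K,T=cam("side"); tail=np.r_[CO+CX*(tc(s)[0]/1000+.001+.075),s['tool_pos'][2]-.007]; print('pred tail px',proj(K,T,tail),(proj(K,T,tail)-[210,170])*6)
E
```

```text
7.6167 [0.54795517 0.16253569 0.06827838] (np.float64(-35.474850720133034), np.float64(-1.2714439317616173), np.float64(68.278375802315)) [ 0.14200006  0.17184899 -2.13276399] [0.01843554 0.07771996 0.00471628]
flip 1 dp m [ 0.0005 -0.0013 -0.0113] shares [ 0.0014 -0.0032 -0.0282] rv deg [-0.02 -0.05 -0.08] shares [-0.0002 -0.0006 -0.001 ]
pred tail px [[291.07414793 227.38853244]] [[486.4448876  344.33119465]]
```

View pics/side6.png

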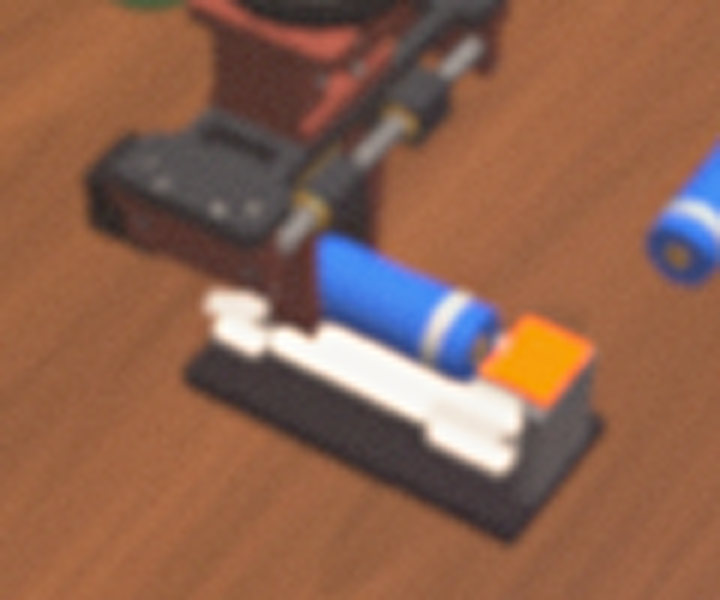

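In the side view the tail face is at (483,345) against (486,344) predicted, so the geometry agrees. I'll lower gently while watching the force.

Request:
{"method": "send_rows", "body": {"motion": [[[0,-0.001,-0.006],[0,0,0],1],[[0,-0.001,-0.006],[0,0,0],1],[[0,0,-0.005],[0,0,0],1],[[0,0,-0.003],[0,0,0],1],[[0,0,0],[0,0,0],1],[[0,0,0],[0,0,0],1],[[0,0,0],[0,0,0],1]]}}

```text
time: 8.3
tool_pos: [0.5476, 0.1617, 0.0597]
eef_rot: [0.496, 0.504, -0.497, 0.503]
contact_force: [0.9, 0.1, -2.9]
opening: 0.033
```

Request:
{"method": "send_rows", "body": {"motion": [[[0,0,-0.0025],[0,0,0],1],[[0,0,-0.0025],[0,0,0],1],[[0,0,0],[0,0,0],1],[[0,0,0],[0,0,0],1],[[0,0,0],[0,0,0],1]]}}

```text
time: 8.72
tool_pos: [0.5476, 0.1616, 0.0576]
eef_rot: [0.496, 0.504, -0.497, 0.503]
contact_force: [0.3, -0.8, -2.3]
opening: 0.0331
```

Request:
{"method": "send_rows", "body": {"motion": [[[0,0,-0.002],[0,0,0],1],[[0,0,0],[0,0,0],1],[[0,0,0],[0,0,0],1],[[0,0,0],[0,0,0],1]]}}

```text
time: 9.05
tool_pos: [0.5478, 0.1614, 0.0572]
eef_rot: [0.496, 0.504, -0.497, 0.503]
contact_force: [-0.3, -2.2, -0.7]
opening: 0.0334
```

Request:
{"method": "send_rows", "body": {"motion": [[[0,0,-0.002],[0,0,0],1],[[0,0,0],[0,0,0],1],[[0,0,0],[0,0,0],1],[[0,0,0],[0,0,0],1]]}}

```text
time: 9.38
tool_pos: [0.5478, 0.1615, 0.0564]
eef_rot: [0.496, 0.504, -0.497, 0.503]
contact_force: [-0.3, -1.9, 2.9]
opening: 0.033
```

```bash
python3 - <<'E'
from h import *
s=arm.read_state(); print(s['time'],s['tool_pos'],tc(s),s['contact_force'],s['torque'])
E
```

```text
9.3833 [0.54782139 0.16145786 0.0564483 ] (np.float64(-35.32697545739872), np.float64(-0.19546226287141086), np.float64(56.44829804111551)) [-0.29660376 -1.93990509  2.90649788] [-0.44449284  0.15264047  0.03197182]
```

It's resting in the V at TCP z 57 mm, as predicted. The bed is pushing about 2 N toward −y, so I'll ease the tool that way until the side force vanishes.

Request:
{"method": "send_rows", "body": {"motion": [[[0,-0.0015,0],[0,0,0],1],[[0,0,0],[0,0,0],1],[[0,0,0],[0,0,0],1],[[0,0,0],[0,0,0],1]]}}

```text
time: 9.72
tool_pos: [0.5478, 0.1613, 0.0563]
eef_rot: [0.496, 0.504, -0.496, 0.503]
contact_force: [0.2, -1.4, 2.1]
opening: 0.0331
```

Request:
{"method": "send_rows", "body": {"motion": [[[0,-0.001,0],[0,0,0],1],[[0,0,0],[0,0,0],1],[[0,0,0],[0,0,0],1],[[0,0,0],[0,0,0],1]]}}

```text
time: 10.05
tool_pos: [0.5478, 0.1611, 0.0562]
eef_rot: [0.496, 0.504, -0.496, 0.503]
contact_force: [1.1, 2.0, 2.5]
opening: 0.0326
```

```bash
python3 - <<'E'
from h import *
s=arm.read_state(); print(s['time'],s['tool_pos'],tc(s),s['contact_force'],s['torque'])
E
```

```text
10.05 [0.54775275 0.16110825 0.05620133] (np.float64(-35.25376133788973), np.float64(0.1532225371787122), np.float64(56.20132974632844)) [1.12441352 1.96429809 2.50347275] [ 0.36095791 -0.16208188  0.12915281]
```

Request:
{"method": "send_rows", "body": {"motion": [[[0,0.0005,-0.0025],[0,0,0],1],[[0,0,0],[0,0,0],1],[[0,0,-0.0025],[0,0,0],1],[[0,0,0],[0,0,0],1],[[0,0,0],[0,0,0],1],[[0,0,0],[0,0,0],1]]}}

```text
time: 10.55
tool_pos: [0.5478, 0.1611, 0.0544]
eef_rot: [0.496, 0.504, -0.497, 0.503]
contact_force: [0.2, 2.3, 4.1]
opening: 0.0333
```

```bash
python3 - <<'E'
from h import *
s=arm.read_state(); print(s['time'],s['tool_pos'],tc(s),s['contact_force'],s['torque'])
E
```

```text
10.55 [0.54777335 0.16107297 0.05438324] (np.float64(-35.27390484278922), np.float64(0.1887686749734191), np.float64(54.38324002166761)) [0.24788934 2.29063988 4.13265839] [ 0.49132544 -0.0454734   0.09595473]
```

Request:
{"method": "send_rows", "body": {"motion": [[[0,0.001,-0.0025],[0,0,0],1],[[0,0,0],[0,0,0],1],[[0,0,-0.002],[0,0,0],1],[[0,0,0],[0,0,0],1],[[0,0,0],[0,0,0],1],[[0,0,0],[0,0,0],1]]}}

```text
time: 11.05
tool_pos: [0.5478, 0.1611, 0.0529]
eef_rot: [0.496, 0.504, -0.497, 0.503]
contact_force: [-1.0, 2.0, 6.6]
opening: 0.0334
```

```bash
python3 - <<'E'
from h import *
s=arm.read_state(); print(s['time'],s['tool_pos'],tc(s),s['contact_force'],s['torque'])
E
```

```text
11.05 [0.54782133 0.16112129 0.05292465] (np.float64(-35.322507154226145), np.float64(0.14108281413917415), np.float64(52.9246507591209)) [-1.01227987  2.03020687  6.5540413 ] [0.22962152 0.08018186 0.08600995]
```

Request:
{"method": "send_rows", "body": {"motion": [[[0,0.0005,-0.0015],[0,0,0],1],[[0,0,0],[0,0,0],1],[[-0.0025,0,0],[0,0,0],1],[[-0.0025,0,0],[0,0,0],1],[[-0.0025,0,0],[0,0,0],1],[[-0.0025,0,0],[0,0,0],1],[[-0.0025,-0.0001,0],[0,0,0],1],[[-0.0025,0,0],[0,0,0],1]]}}

```text
time: 11.72
tool_pos: [0.5436, 0.1611, 0.0532]
eef_rot: [0.497, 0.503, -0.496, 0.504]
contact_force: [5.6, 0.2, 7.0]
opening: 0.0332
```

```bash
python3 - <<'E'
from h import *
s=arm.read_state(); print(s['time'],s['tool_pos'],tc(s),s['contact_force'],s['torque'])
E
```

```text
11.7167 [0.54362358 0.16108058 0.0532397 ] (np.float64(-31.12458553736457), np.float64(0.12684331344703234), np.float64(53.23969567943479)) [5.61600037 0.17662377 6.97405712] [ 0.09475664 -0.81066532  0.13726154]
```

Request:
{"method": "send_rows", "body": {"motion": [[[-0.0025,0,-0.0012],[0,0,0],1],[[-0.0025,0,0],[0,0,0],1],[[0,0,0],[0,0,0],1],[[0,0,0],[0,0,0],1],[[0,0,0],[0,0,0],1]]}}

```text
time: 12.13
tool_pos: [0.5416, 0.1611, 0.0529]
eef_rot: [0.497, 0.503, -0.496, 0.504]
contact_force: [4.0, -0.0, 6.8]
opening: 0.0332
```

```bash
python3 - <<'E'
from h import *
s=arm.read_state(); print(s['time'],s['tool_pos'],tc(s),s['contact_force'],s['torque'])
goal([*(CO-.006*CX),.053],CY,s,flip=1)
for n,x,y in(("side",210,170),("wrist",0,0)):
    im,d=arm.get_image(n); im=im[:,:,::-1]
    if n=='side': im=cv2.resize(im[y:y+100,x:x+120],None,fx=6,fy=6,interpolation=cv2.INTER_CUBIC)
    cv2.imwrite(f"pics/{n}7.png",im)
E
```

```text
12.1333 [0.54162172 0.16106623 0.0528886 ] (np.float64(-29.12270829235856), np.float64(0.1149810121461818), np.float64(52.88859982346286)) [ 3.95891336 -0.03331005  6.8016013 ] [ 0.1081431  -0.78165622  0.16092519]
flip 1 dp m [-0.0231 -0.0002  0.0001] shares [-0.0578 -0.0005  0.0003] rv deg [-0.    0.2  -0.05] shares [-0.      0.0023 -0.0006]
```

View pics/side7.png

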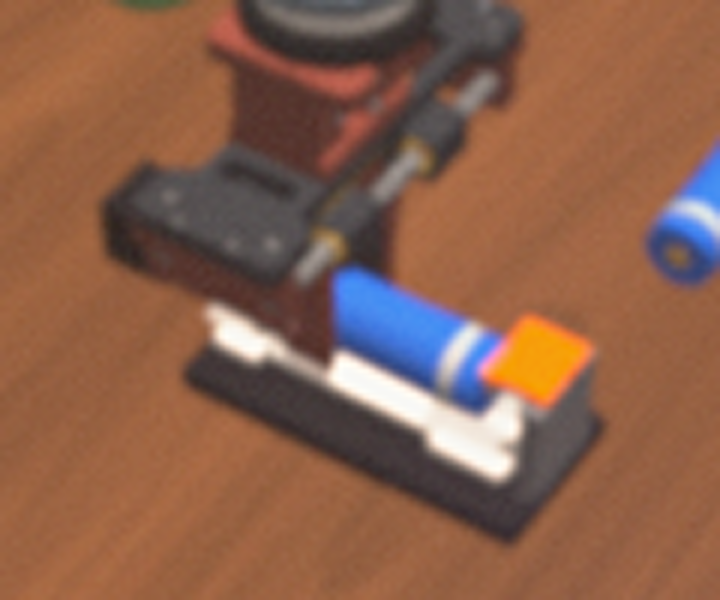

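View pics/wrist7.png

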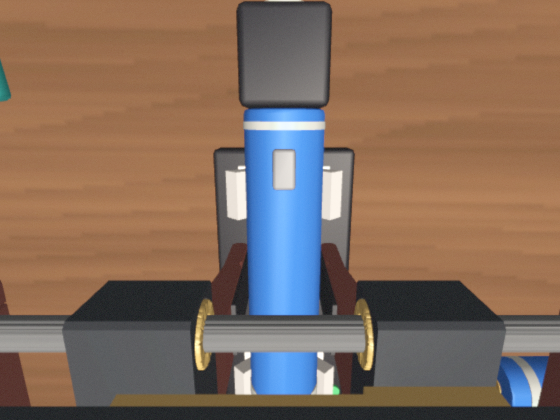

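Request:
{"method": "send_rows", "body": {"motion": [[[0,0,-0.0015],[0,0.001,0],1],[[0,0,0],[0,0,0],1],[[-0.002,0,0],[0,0,0],1],[[-0.002,0,0],[0,0,0],1],[[-0.002,0,0],[0,0,0],1]]}}

```text
time: 12.65
tool_pos: [0.5396, 0.1611, 0.0526]
eef_rot: [0.497, 0.503, -0.496, 0.504]
contact_force: [4.6, -0.3, 8.4]
opening: 0.0334
```

Request:
{"method": "send_rows", "body": {"motion": [[[-0.002,0,0],[0,0,0],1],[[-0.002,0,0],[0,0,0],1],[[-0.002,0,0],[0,0,0],1]]}}

```text
time: 12.9
tool_pos: [0.5372, 0.161, 0.0526]
eef_rot: [0.497, 0.503, -0.496, 0.504]
contact_force: [5.6, -0.1, 7.7]
opening: 0.0334
```

```bash
python3 - <<'E'
from h import *
s=arm.read_state(); print(s['time'],s['tool_pos'],tc(s),s['contact_force'],s['torque'])
E
```

```text
12.9 [0.53721208 0.16101965 0.05257883] (np.float64(-24.712836513463717), np.float64(0.10384013012163668), np.float64(52.57882951205441)) [ 5.63542255 -0.05571631  7.67371887] [ 0.02657349 -0.89759069  0.209628  ]
```

Request:
{"method": "send_rows", "body": {"motion": [[[-0.002,0,0],[0,0,0],1],[[-0.002,0,0],[0,0,0],1],[[-0.002,0,0],[0,0,0],1],[[-0.002,0,0],[0,0,0],1]]}}

```text
time: 13.23
tool_pos: [0.534, 0.161, 0.0526]
eef_rot: [0.497, 0.503, -0.496, 0.504]
contact_force: [5.8, 0.6, 8.3]
opening: 0.0328
```

Request:
{"method": "send_rows", "body": {"motion": [[[-0.002,0,0],[0,0,0],1],[[-0.002,0,0],[0,0,0],1],[[-0.002,0,0],[0,0,0],1],[[-0.002,0,0],[0,0,0],1]]}}

```text
time: 13.57
tool_pos: [0.5308, 0.1609, 0.0526]
eef_rot: [0.497, 0.503, -0.496, 0.504]
contact_force: [5.7, -1.0, 6.9]
opening: 0.0329
```

```bash
python3 - <<'E'
from h import *
s=arm.read_state(); print(s['time'],s['tool_pos'],tc(s),s['contact_force'],s['torque'])
E
```

```text
13.5667 [0.530833   0.16092002 0.05256953] (np.float64(-18.333001212109377), np.float64(0.11996660949616768), np.float64(52.569534328743934)) [ 5.73119573 -0.99729353  6.86089143] [ 0.05261337 -0.96147265  0.14333763]
```

Request:
{"method": "send_rows", "body": {"motion": [[[-0.002,0,0],[0,0,0],1],[[-0.002,0,0],[0,0,0],1],[[-0.002,0,0],[0,0,0],1],[[-0.002,0,0],[0,0,0],1]]}}

```text
time: 13.9
tool_pos: [0.5276, 0.1609, 0.0526]
eef_rot: [0.497, 0.503, -0.496, 0.504]
contact_force: [6.8, -0.9, 7.9]
opening: 0.033
```

Request:
{"method": "send_rows", "body": {"motion": [[[-0.002,0,0],[0,0,0],1],[[-0.002,0,0],[0,0,0],1],[[-0.002,0,0],[0,0,0],1],[[-0.002,0,0],[0,0,0],1]]}}

```text
time: 14.23
tool_pos: [0.5244, 0.1608, 0.0525]
eef_rot: [0.497, 0.503, -0.496, 0.504]
contact_force: [6.6, -0.3, 7.5]
opening: 0.0334
```

Request:
{"method": "send_rows", "body": {"motion": [[[-0.001,0,0],[0,0,0],1],[[-0.001,0,0],[0,0,0],1],[[-0.001,0,0],[0,0,0],1],[[-0.001,0,0],[0,0,0],1]]}}

```text
time: 14.57
tool_pos: [0.5229, 0.1608, 0.0526]
eef_rot: [0.497, 0.503, -0.496, 0.504]
contact_force: [5.2, -0.5, 7.6]
opening: 0.033
```

```bash
python3 - <<'E'
from h import *
s=arm.read_state(); print(s['time'],s['tool_pos'],tc(s),s['contact_force'],s['torque'])
E
```

```text
14.5667 [0.52287037 0.16084259 0.0525918 ] (np.float64(-10.370041034922545), np.float64(0.09315986822688749), np.float64(52.59180003126841)) [ 5.15686979 -0.51969077  7.59616959] [-0.04376984 -0.89438237  0.12020432]
```

Request:
{"method": "send_rows", "body": {"motion": [[[-0.001,0,0],[0,0,0],1],[[-0.001,0,0],[0,0,0],1],[[-0.001,0,0],[0,0,0],1],[[-0.001,0,0],[0,0,0],1]]}}

```text
time: 14.9
tool_pos: [0.5213, 0.1608, 0.0526]
eef_rot: [0.497, 0.503, -0.496, 0.504]
contact_force: [5.0, -0.3, 7.0]
opening: 0.0335
```

Request:
{"method": "send_rows", "body": {"motion": [[[-0.0008,0,0],[0,0,0],1],[[-0.0008,0,0],[0,0,0],1],[[-0.0008,0,0],[0,0,0],1]]}}

```text
time: 15.15
tool_pos: [0.5203, 0.1608, 0.0526]
eef_rot: [0.497, 0.503, -0.496, 0.504]
contact_force: [5.3, -0.1, 7.0]
opening: 0.0332
```

Request:
{"method": "send_rows", "body": {"motion": [[[-0.0008,0,0],[0,0,0],1],[[-0.0008,0,0],[0,0,0],1]]}}

```text
time: 15.32
tool_pos: [0.5197, 0.1608, 0.0526]
eef_rot: [0.497, 0.503, -0.496, 0.504]
contact_force: [5.4, -1.0, 8.4]
opening: 0.033
```

Request:
{"method": "send_rows", "body": {"motion": [[[-0.0008,0,0],[0,0,0],1],[[-0.0008,0,0],[0,0,0],1]]}}

```text
time: 15.48
tool_pos: [0.519, 0.1608, 0.0526]
eef_rot: [0.497, 0.503, -0.496, 0.504]
contact_force: [5.0, -0.4, 8.0]
opening: 0.0332
```

Request:
{"method": "send_rows", "body": {"motion": [[[-0.0006,0,0],[0,0,0],1],[[-0.0006,0,0],[0,0,0],1]]}}

```text
time: 15.65
tool_pos: [0.5186, 0.1608, 0.0525]
eef_rot: [0.497, 0.503, -0.496, 0.504]
contact_force: [5.4, -0.3, 7.4]
opening: 0.0333
```

Request:
{"method": "send_rows", "body": {"motion": [[[-0.0006,0,0],[0,0,0],1],[[-0.0006,0,0],[0,0,0],1]]}}

```text
time: 15.82
tool_pos: [0.5185, 0.1608, 0.0526]
eef_rot: [0.497, 0.502, -0.496, 0.505]
contact_force: [9.4, -0.7, 6.4]
opening: 0.033
```

Request:
{"method": "send_rows", "body": {"motion": [[[-0.0006,0,0],[0,0,0],1],[[0,0,0],[0,0,0],1]]}}

```text
time: 15.98
tool_pos: [0.5185, 0.1608, 0.0526]
eef_rot: [0.498, 0.502, -0.495, 0.505]
contact_force: [8.3, 0.0, 5.6]
opening: 0.0331
```

The stop is touched at TCP cradle x of −6.0 mm, as expected. Building the push in small steps; drag alone was about 5 N.

Request:
{"method": "send_rows", "body": {"motion": [[[-0.0008,0,-0.0006],[0,0,0],1],[[0,0,0],[0,0,0],1]]}}

```text
time: 16.15
tool_pos: [0.5185, 0.1608, 0.0526]
eef_rot: [0.498, 0.502, -0.495, 0.505]
contact_force: [10.0, -0.3, 6.3]
opening: 0.0329
```

Request:
{"method": "send_rows", "body": {"motion": [[[-0.0008,0,0],[0,0,0],1],[[0,0,0],[0,0,0],1]]}}

```text
time: 16.32
tool_pos: [0.5185, 0.1608, 0.0526]
eef_rot: [0.498, 0.502, -0.495, 0.505]
contact_force: [10.7, -0.3, 5.7]
opening: 0.0334
```

```bash
python3 - <<'E'
from h import *
s=arm.read_state(); print(s['time'],s['tool_pos'],tc(s),s['contact_force'],s['torque'])
goal([*(CO-.006*CX),.053],CY,s,flip=1)
E
```

```text
16.3167 [0.51849992 0.16076537 0.05261309] (np.float64(-5.998954013245073), np.float64(0.11316289387612613), np.float64(52.613086585664554)) [10.66854858 -0.29558458  5.74298382] [-0.06169946 -1.79408688  0.17271069]
flip 1 dp m [-0.      0.0001  0.0004] shares [-0.      0.0003  0.001 ] rv deg [ 0.01  0.37 -0.03] shares [ 0.0001  0.0043 -0.0004]
```

Request:
{"method": "send_rows", "body": {"motion": [[[-0.001,0,0],[0,0,0],1],[[0,0,0],[0,0,0],1]]}}

```text
time: 16.48
tool_pos: [0.5185, 0.1608, 0.0526]
eef_rot: [0.498, 0.502, -0.495, 0.505]
contact_force: [12.9, -0.3, 4.5]
opening: 0.0329
```

Request:
{"method": "send_rows", "body": {"motion": [[[-0.001,0,0],[0,0,0],1],[[0,0,0],[0,0,0],1]]}}

```text
time: 16.65
tool_pos: [0.5185, 0.1608, 0.0527]
eef_rot: [0.499, 0.501, -0.495, 0.505]
contact_force: [14.3, -0.8, 2.9]
opening: 0.0327
```

Request:
{"method": "send_rows", "body": {"motion": [[[-0.0005,0,0],[0,0,0],1],[[0,0,0],[0,0,0],1]]}}

```text
time: 16.82
tool_pos: [0.5184, 0.1608, 0.0527]
eef_rot: [0.499, 0.501, -0.494, 0.506]
contact_force: [15.7, 0.4, 4.0]
opening: 0.0332
```

Request:
{"method": "send_rows", "body": {"motion": [[[0.0003,0,0],[0,0,0],1],[[0,0,0],[0,0,0],1],[[0,0,0],[0,0,0],1],[[0,0,0],[0,0,0],1]]}}

```text
time: 17.15
tool_pos: [0.5185, 0.1608, 0.0527]
eef_rot: [0.499, 0.501, -0.494, 0.505]
contact_force: [14.6, -0.1, 3.5]
opening: 0.0329
```

Request:
{"method": "send_rows", "body": {"motion": [[[0,0,0],[0,0,0],1],[[0,0,0],[0,0,0],1],[[0,0,0],[0,0,0],1],[[0,0,0],[0,0,0],1],[[0,0,0],[0,0,0],1]]}}

```text
time: 17.57
tool_pos: [0.5185, 0.1608, 0.0527]
eef_rot: [0.499, 0.501, -0.494, 0.505]
contact_force: [13.9, -0.1, 4.4]
opening: 0.0332
```

Request:
{"method": "send_rows", "body": {"motion": [[[0,0,0],[0,0,0],1],[[0,0,0],[0,0,0],1],[[0,0,0],[0,0,0],1],[[0,0,0],[0,0,0],1],[[0,0,0],[0,0,0],1]]}}

```text
time: 17.98
tool_pos: [0.5184, 0.1608, 0.0526]
eef_rot: [0.499, 0.501, -0.495, 0.505]
contact_force: [14.8, -0.1, 3.2]
opening: 0.0332
```

```bash
python3 - <<'E'
from h import *
s=arm.read_state(); print(s['time'],s['tool_pos'],tc(s),s['contact_force'],s['torque'])
goal([*(CO-.006*CX),.053],CY,s,flip=1)
E
```

```text
17.9833 [0.51843836 0.16077274 0.05264092] (np.float64(-5.9374983339105345), np.float64(0.10498951201826423), np.float64(52.64091502231088)) [14.8463627  -0.1032919   3.24228797] [ 0.01644177 -2.42610551  0.17438171]
flip 1 dp m [0.0001 0.0001 0.0004] shares [0.0002 0.0003 0.0009] rv deg [-0.    0.48 -0.03] shares [-0.      0.0056 -0.0003]
```

The push held at about 14.5 N total (roughly 9.5 N on the stop after drag) for over a second. I'll ease most of it off without pulling back, then open.

Request:
{"method": "send_rows", "body": {"motion": [[[0.001,0,0],[0,0,0],1],[[0.001,0,0],[0,0,0],1],[[0.001,0,0],[0,0,0],1],[[0,0,0],[0,0,0],1]]}}

```text
time: 18.32
tool_pos: [0.5185, 0.1608, 0.0526]
eef_rot: [0.498, 0.502, -0.495, 0.505]
contact_force: [9.7, 0.1, 6.7]
opening: 0.0329
```

Request:
{"method": "send_rows", "body": {"motion": [[[0,0,0],[0,0,0],0],[[0,0,0],[0,0,0],-0.4],[[0,0,0],[0,0,0],-1],[[0,0,0],[0,0,0],-1],[[0,0,0],[0,0,0],-1],[[0,0,0],[0,0,0],-1],[[0,0,0],[0,0,0],-1]]}}

```text
time: 18.9
tool_pos: [0.5148, 0.1613, 0.0499]
eef_rot: [0.495, 0.505, -0.497, 0.503]
contact_force: [-0.4, 0.4, 0.3]
opening: 0.0762
```

```bash
python3 - <<'E'
from h import *
s=arm.read_state(); print(s['time'],s['tool_pos'],tc(s),s['contact_force'],s['torque'],s['opening'])
for n,x,y in(("side",210,170),("wrist",0,0)):
    im,d=arm.get_image(n); im=im[:,:,::-1]
    if n=='side': im=cv2.resize(im[y:y+100,x:x+120],None,fx=6,fy=6,interpolation=cv2.INTER_CUBIC)
    cv2.imwrite(f"pics/{n}8.png",im)
E
```

```text
18.9 [0.51475581 0.16134394 0.04994883] (np.float64(-2.2627329564914773), np.float64(-0.5143695176067284), np.float64(49.94882937423312)) [-0.42237329  0.37426794  0.34222428] [ 0.0563415   0.02201385 -0.01861933] 0.07621351872300969
```

View pics/side8.png

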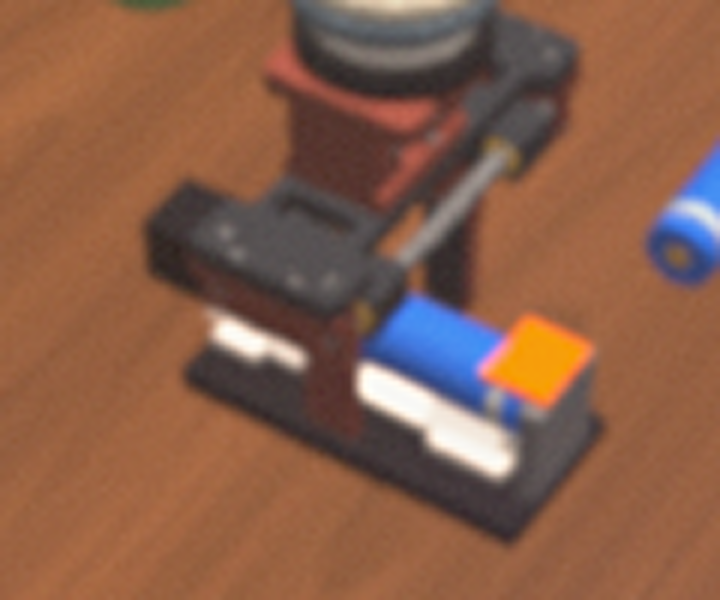

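View pics/wrist8.png

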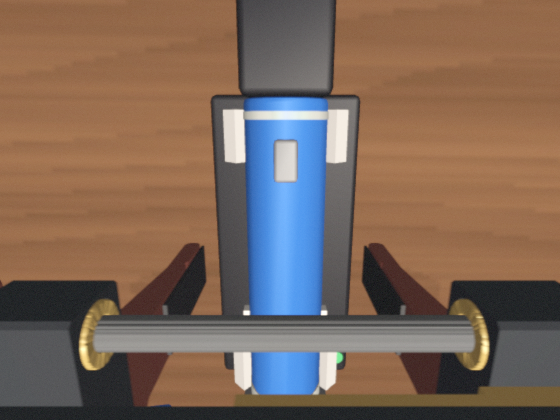

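The tail is under the hood against the stop (side view around (515,410)), centred in the wrist view, and the fingers carry no force. Retreating straight up.

Request:
{"method": "send_rows", "body": {"motion": [[[0,0,0],[0,0,0],-1],[[0,0,0],[0,0,0],-1],[[0,0,0.02],[0,0,0],-1],[[0,0,0.04],[0,0,0],-1],[[0,0,0.06],[0,0,0],-1],[[0,0,0.08],[0,0,0],-1],[[0,0,0.08],[0,0,0],-1],[[0,0,0.08],[0,0,0],-1],[[0,0,0.06],[0,0,0],-1],[[0,0,0.03],[0,0,0],-1]]}}

```text
time: 19.83
tool_pos: [0.5159, 0.1616, 0.2355]
eef_rot: [0.498, 0.503, -0.495, 0.504]
contact_force: [-0.5, 0.9, -0.0]
opening: 0.0874
```

Request:
{"method": "send_rows", "body": {"motion": [[[0.02,-0.04,0],[0,0,0],-1],[[0.02,-0.07,0],[0,0,0],-1],[[0.02,-0.07,0],[0,0,0],-1],[[0,-0.04,0],[0,0,0],-1],[[0,0,0],[0,0,0],-1],[[0,0,0],[0,0,0],-1],[[0,0,0],[0,0,0],-1]]}}

```text
time: 20.42
tool_pos: [0.5388, 0.074, 0.23]
eef_rot: [0.495, 0.505, -0.497, 0.502]
contact_force: [-0.2, -1.0, -0.2]
opening: 0.0879
```

```bash
python3 - <<'E'
from h import *
s=arm.read_state(); print(s['time'],s['tool_pos'],s['contact_force'],s['opening'])
im,d=arm.get_image("wrist"); im=im[:,:,::-1].copy(); cv2.imwrite("pics/wrist9.png",im)
K,T=cam("wrist",s); hsv=cv2.cvtColor(im,cv2.COLOR_BGR2HSV);H,S,V=[hsv[...,i] for i in range(3)]
for b,a,c in blobs((H>100)&(H<125)&(S>130)&(V>60),300):
    ys,xs=np.nonzero(b&(d>0)); Q=deproj(K,T,np.c_[xs,ys],d[ys,xs]); r=Q[:,:2]-CO
    print(a,c.round(),'along mm',np.percentile(r@CX*1000,[.5,99.5]).round(1),'lat',np.median(r@CN*1000).round(1),'ztop',np.percentile(Q[:,2]*1000,97).round(1))
m=(H>10)&(H<22)&(S>110)&(V>230); b,a,c=max(blobs(m,20),key=lambda x:x[1]); ys,xs=np.nonzero(b); Q=deproj(K,T,np.c_[xs,ys],d[ys,xs]); print('hood z',np.median(Q[:,2])*1000,(Q[:,:2].mean(0)-CO)@CX)
ims,_=arm.get_image("scene"); cv2.imwrite("pics/scene9.png",ims[:,:,::-1])
E
```

```text
20.4167 [0.53884136 0.07398166 0.22997048] [-0.23112364 -1.01008019 -0.22252225] 0.08786265967970278
3765 [195. 204.] along mm [-70.2  50.7] lat 5.8 ztop 64.5
1335 [429. 260.] along mm [42.2 71.8] lat 242.9 ztop 34.3
885 [356. 262.] along mm [-28.7  73.3] lat 163.8 ztop 210.4
1194 [155. 388.] along mm [190.  264.1] lat -72.9 ztop 40.6
hood z 69.88745676696844 0.06646451224321809
```

View pics/wrist9.png

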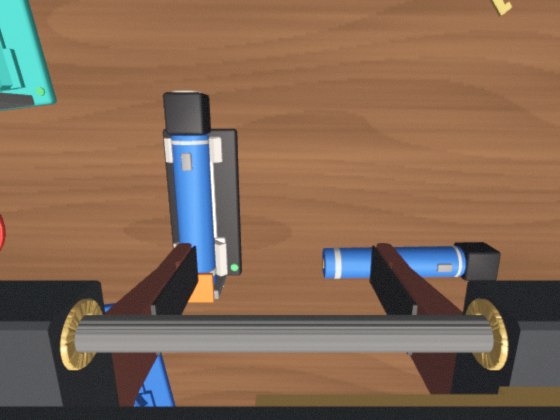

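View pics/scene9.png

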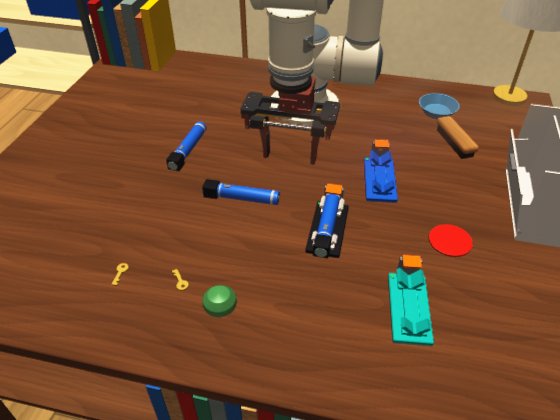

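```bash
python3 - <<'E'
from h import *
s=arm.read_state(); K,T=cam("wrist",s)
for v in(132,134,136): print(v,(cast(K,T,[191,v],.062)[0][:2]-CO)@CX*1000)
a=cv2.imread("pics/scene0.png").astype(int);b=cv2.imread("pics/scene9.png").astype(int)
d=(np.abs(a-b).max(2)>60)
for l,(x,y) in dict(keya=(119,272),keyb=(180,281),pw=(219,300),coaster=(450,240)).items(): print(l,d[y-20:y+20,x-25:x+25].sum())
E
```

```text
132 -82.1013089830512
134 -80.38528816860759
136 -78.66409711265821
keya 0
keyb 0
pw 0
coaster 0
```

Head junction is at −80 mm (expected −80), barrel top at 64.5 mm (hood underside 64), and the bystanders haven't moved. Handing in.

```bash
python3 -c "
from rig import arm
print(arm.sign_off())"
```

```text
the job is handed in; nothing more can be done
None
```

The torch is back on its charger, under the hood with its tail on the end stop, and the job was handed in at about 20 s. I used the torch farthest from the base, at 0.57 m.

- **Placing:** I lowered it into the black cradle's V with the tail at about x = 40 mm and eased out about 2 N of side force so it centred. I then pressed the bed down about 4 mm and slid the torch in under the hood.
- **Seating:** It met the stop where expected. I held 14–15 N in total (one reading peaked at 15.7 N) for over a second. About 5 N of that was sliding drag, so the push on the stop was roughly 9–10 N. That split is inferred from the drag just before contact, not measured directly.
- **Release:** I eased the push off before opening the fingers, and they left with no load on them.

**Last checks**
- The edge where the barrel meets the head sits at x of about −80 mm, as expected.
- The top of the barrel is at 64.5 mm, against the hood's underside at 64 mm.
- The paperweight, coaster and both keys look unchanged in the scene picture.
- No check failed. One reading disagreed: vertical force on the wrist fell to 3–4 N while I pushed on the stop, but the height held steady at 52.6 mm. I took this to be friction at the stop.

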